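# Fit the suction filter into its bayonet port

## Task

Take the loose dust lid off the filter housing and set it down gently in the white tray, flat and knob up. Then fit the filter cartridge in the open port: two lugs into the two slots, push down against the spring, turn a quarter clockwise (seen from above) and let it spring up so that it clicks home locked and upright. Leave the jar, bottle, plaster cast and bur block standing where they are, and let go of everything.

Things in the scene. Friction and masses are not known exactly. Their poses are not given: they have to be found in the camera images.
- housing: Fixed grey filter housing. Origin: on the bench top, under the vertical axis of its round port; z up. Box: x -65..125, y -65..65, z 0..50 mm. On it, round the axis, an aluminium collar (the port): outer radius 40, z 50..98, inner radius 34, with a lip on top (bore radius 24, z 90..98 mm) that has two entry slots. A vertical pipe rises at +x.
- port (a point): Centre of the mouth of the port, on its axis at the collar's top face, 98 mm above the bench; axes as the housing's.
- slot (a point): Middle of one entry slot in the lip, at y +29 mm, level with the collar's top (the other is opposite, at y -29). Each slot is 18.5 mm wide and reaches 34 mm out from the axis. Lugs pass down here, then turn a quarter clockwise (from above) under the lip; solid stops prevent turning the other way.
- notch (a point): Where one lug's top ends when locked: x +29 mm, z 94 (the other at x -29). Here the lip's underside has a notch 4 mm high (ceiling z 94, elsewhere z 90) into which the spring lifts the lug; a solid stop prevents turning further.
- plate (a joint): Round spring plate inside the port, radius 20 mm, top at housing z 75 when the joint reads 0; the value is how far it is pressed down (m), 0.017 at its hard stop. It pushes up with 4 N at first, rising 0.5 N per mm. Locked filter: 0.009.
- pipe_top (a point): Top centre of the rigid vertical suction pipe on the housing at x 105, y 0: radius 12 (15 at the top), from the box up to z 240 mm. The gripper's body must clear it, also while turning.
- filter: Loose white and grey filter cartridge, 110 to 225 g, upright. Origin: centre of its foot; z up. Spigot radius 18 for z 0..4, then 21 up to z 46. Two steel lugs reach out to radius 31 along +x and -x, 12 wide, z 22..28 mm. Grip: white cylinder, radius 27, z 44..90, held anywhere round it. Half a turn makes no difference.
- rib (a point): Top centre of the filter, 94 mm above its foot: a rib 50 x 8 x 4 mm along the filter's x shows where the lugs point. Height of the filter's origin in the housing's frame: 75 mm when its foot meets the spring plate, 76 if the lugs sit on the lip beside the slots, under 62 when the lugs clear the lip, 58 at the hard stop, 66 locked home (x axis then along the housing's x).
- lid: Loose aluminium dust lid, 100 g, lying on the port. Origin: centre of its underside; z up. Locating boss radius 20, z 0..5 (hangs in the bore); disc radius 42, z 5..10; black knob radius 11, z 10..42 mm at the centre.
- tray: Fixed empty white square tray 130 x 130 mm, 22 high, walls 4; floor about 4 mm thick. Origin: centre of its underside, x and y along its sides.
- jar: Bystander: plain white jar, radius 31, 75 mm high, smooth cap without rib or lugs. Origin under its centre.
- bottle: Bystander: tall amber bottle with a blue cap, radius 32, 190 mm high. Origin under its centre.
- cast: Bystander: plaster dental cast 66 x 60 mm, 36 high. Origin under its centre.
- burs: Bystander: wooden block 120 (x) x 50 (y) x 30 mm with burs standing in it up to 56 mm. Origin under its centre.
Not all that is in view belongs to the job. Leave any blue look-alike of the filter alone. Leave any green or yellow look-alike of the lid alone.

How it is judged:
By the outcome, as a careful person would: the job done as asked, in the order asked, and still so for the second after the job is handed in, with the robot touching nothing.
It also fails if it takes over 72 s, if anything falls off the work surface, if the arm or the gripper's body presses on something with over 40 N, if the wrist force passes 120 N, or if a joint passes its speed limit or range.

## Robot

A 7-joint arm with a two-finger parallel gripper is mounted at the origin on the work surface. World frame = base frame: x ahead of the robot, y to its left, z up, the work surface at z = 0. Lengths are in m, angles in rad, forces in N, time in s.
With the tool pointing down it reaches from about 0.35 to 0.9 m from the base axis. Payload 8.1 kg.
Tool frame: the origin (TCP) lies at the very end of the fingers, on their centre line; the grasp point (between the pads) lies 19 mm behind it; x points along the fingers, y is the direction in which the jaws open and shut, and the axes are right-handed (so a half turn about x gives the same grasp; the last joint's range is limited). The gripper opens to 92 mm and grips with 3 to 60 N. Pads are 19 mm wide; open, the fingers measure 130 mm over their backs; the gripper's body (75 mm by 190 mm) begins 47 mm behind the grasp point.
Start: joints at [-1.331, 0.434, 0.025, 1.573, -0.012, 1.134, -0.075], TCP at [0.21, 0.589, 0.227] pointing down, gripper open.
Joint ranges: [-2.62, 2.62], [-0.44, 2.09], [-1.27, 1.32], [0.08, 2.57], [-1.32, 4.46], [0.12, 2], [-2.74, 2.74]. Speed limits (rad/s): [2.22, 2.22, 3.01, 3.01, 3.14, 3.14, 3.14].

## Interface

Orientations are given as a rotation vector (axis times angle).
In Python, from cell import arm gives the robot as it stands.
- The arm moves only by the tool servo_tool, never from a script. Its argument "plan" is a list of rows, each a list of 2 entries, a list of its own where there are three numbers: the shift along the world's x, y, z in cm, then the turn, a rotation vector about the world's x, y, z in degrees. A call has 1 to 12 rows; each row is the pose to reach, as a shift and turn from the pose measured when the call began; what a row does not reach only later rows make up. A row lasts 1/10 s, in which the tool goes at most 50 mm and 8.59 degrees, less where a joint would pass 70% of its speed; a pose out of reach is approached as far as the arm can. A call with a gripper value outside its range is refused whole. "grip" is the opening, from 0 (shut) to 1 (fully open), set as the call begins (left out, the last holds). The fingers move at their own pace and stop on an object; "squeeze" is the grip in N (left out, the last holds). Time passes only in rows, so rows that repeat a pose let the fingers close. It gives the time, the measured TCP pose, the force and the opening at its end, in the units of the state.
- arm.observe(): the state, without advancing time (a new reading comes with each control period).
- arm.get_image(name): name is "scene" or "top" or "wrist"; returns a dict with "frame" (384x512x3 uint8, blue, green, red), "fx", "fy", "cx", "cy" (pixels), "position" and "rotation" of the camera in the world. Camera axes: x right, y down, z forward; pixel columns grow to the right and rows downward; lengths in m; the calibration is good to about 2 mm. The wrist camera is an equidistant fisheye: a pixel r from the principal point sees the ray r / f radians off the axis. A picture is of the moment at which its call begins. There is no depth.
- arm.sign_off(): hands the job in, once; it reports no verdict.
Trained networks look in a picture, given as the dict that the camera call returned (one of the last four; its "shot" number tells which), for a name from the list of things; names that differ only in an ending like _2 or _b are one class to them, and where a whole thing is asked for, a point or a joint stands for the part that bears it (a point fixed in the world has none). Each returns a list of dicts, best first, with "score" (0 to 1); they miss things now and then, are a little off and sometimes report something else, mostly with a low value. They report only what shows in the picture. A call takes as long as a camera call. They do not tell look-alikes from the thing itself.
- arm.search_frame(picture, query): "at" ([column, row] in pixels, amid what is visible of it).
- arm.trace(picture, query): "pixels" (384x512 bool, what is visible of it) and "at" ([column, row] in pixels, amid what is visible of it).
The state is a dict: "clock": time; "joints": joint angles; "dq": joint speeds; "joint_efforts": joint torques, N m; "position": TCP position; "ee_rot": TCP orientation; "force": force on the tool from outside, world axes, zero at the start; "ft_torque": the same for the moment, N m; "width": opening from 0.0 (shut) to 1.0 (fully open).
Only numpy, scipy, OpenCV 4.12 (cv2) and the standard library are available. Lean on these libraries where they do the work, as an engineer would, in place of code of your own. Each camera call takes 0.05 s, during which the arm holds its last target.

## Working session

There is one attempt and no reset: what is moved stays moved. The work goes in short steps, Python scripts to look and compute and a tool call to move; the robot and the scene stay as the last step left them, time stands still between calls to the robot, and variables do not carry over. Pictures are saved under pics/ and viewed, and the job is handed in when it is done.

Besides the shell and the picture viewer there is one more tool, called after "Request:" in YAML: its name, and indented under it one key for each argument. servo_tool: Moves the arm, as the interface text tells. Its arguments: {"type":"object","properties":{"plan":{"type":"array","items":{"type":"array"}},"grip":{"type":"number"},"squeeze":{"type":"number"}},"required":["plan"]}

```bash
mkdir -p pics; ls
python3 - <<'E'
from cell import arm
import cv2,json
o=arm.observe();print(o)
for n in("scene","top","wrist"):
    p=arm.get_image(n);cv2.imwrite(f"pics/{n}0.png",p["frame"])
    print(n,p["fx"],p["fy"],p["cx"],p["cy"],p["position"],p["rotation"],p["shot"])
    for q in("housing","port","slot","pipe_top","filter","rib","lid","tray"):
        r=arm.search_frame(p,q);print(q,[( [round(float(x)) for x in d["at"]],round(d["score"],2)) for d in r[:4]])
E
```

```text
pics
{'clock': 0.0, 'joints': array([-1.33061715,  0.43518   ,  0.02497359,  1.57412365, -0.01160967,
        1.13398375, -0.07506307]), 'dq': array([ 0.00093168,  0.00042693,  0.00062094, -0.00023743,  0.00048028,
       -0.00096136,  0.00097713]), 'joint_efforts': array([ 7.87083954e-04, -6.67856669e+01,  9.85486172e-01, -3.14461756e+01,
       -6.06797612e-02,  4.30848997e-02,  1.76740873e-04]), 'position': array([0.20994335, 0.58813138, 0.22596141]), 'ee_rot': array([ 0.26779682,  1.55413847, -0.27023169]), 'force': array([ 0.33201883, -0.80703034,  0.07360802]), 'ft_torque': array([-0.01039231, -0.03207395,  0.0095699 ]), 'width': 0.9981259042604738}
scene 361.21162205143304 361.21162205143304 253.52470157410508 191.44794393179376 [0.91460001 0.66965419 0.7761854 ] [-0.64143599 -2.54246252  1.24517392] 1
housing [([254, 236], 0.8)]
port [([255, 236], 0.55)]
slot [([251, 234], 0.82)]
pipe_top [([254, 238], 0.62)]
filter [([233, 175], 0.67), ([259, 169], 0.6), ([244, 156], 0.54)]
rib [([243, 155], 0.7), ([232, 178], 0.62), ([261, 167], 0.54)]
lid [([182, 235], 0.82), ([297, 208], 
[... 170 characters left out ...]
[-2.1378463   2.14503347 -0.12301819] 2
housing [([252, 198], 0.64), ([127, 209], 0.54)]
port [([250, 199], 0.63)]
slot [([252, 197], 0.79)]
pipe_top [([251, 197], 0.88)]
filter [([345, 258], 0.75), ([344, 216], 0.57), ([377, 248], 0.54)]
rib [([345, 256], 0.83), ([344, 218], 0.81), ([376, 248], 0.77), ([184, 161], 0.3)]
lid [([266, 203], 0.94), ([289, 148], 0.82), ([273, 263], 0.66)]
tray [([394, 204], 0.88)]
wrist 297.3186396354542 297.3186396354542 255.88581222920897 192.93239593107197 [0.13639056 0.61513188 0.38532593] [2.36669142 1.66739806 0.24454526] 3
housing []
port []
slot [([4, 380], 0.53)]
pipe_top []
filter [([4, 367], 0.66)]
rib [([2, 369], 0.55)]
lid []
tray [([4, 379], 0.48)]
```

View pics/scene0.png

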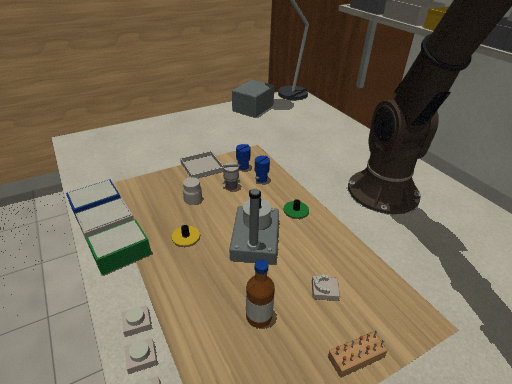

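View pics/top0.png

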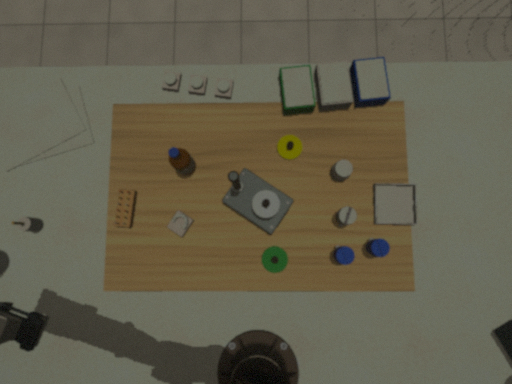

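Run:
```python
import cv2
a=cv2.imread("pics/top0.png");cv2.imwrite("pics/topc.png",cv2.resize(a[130:300,220:460],None,fx=3.3,fy=3.3,interpolation=cv2.INTER_CUBIC))
a=cv2.imread("pics/scene0.png");cv2.imwrite("pics/scenec.png",cv2.resize(a[120:280,150:350],None,fx=3.7,fy=3.7,interpolation=cv2.INTER_CUBIC))
```

```text
(no output)
```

View pics/topc.png

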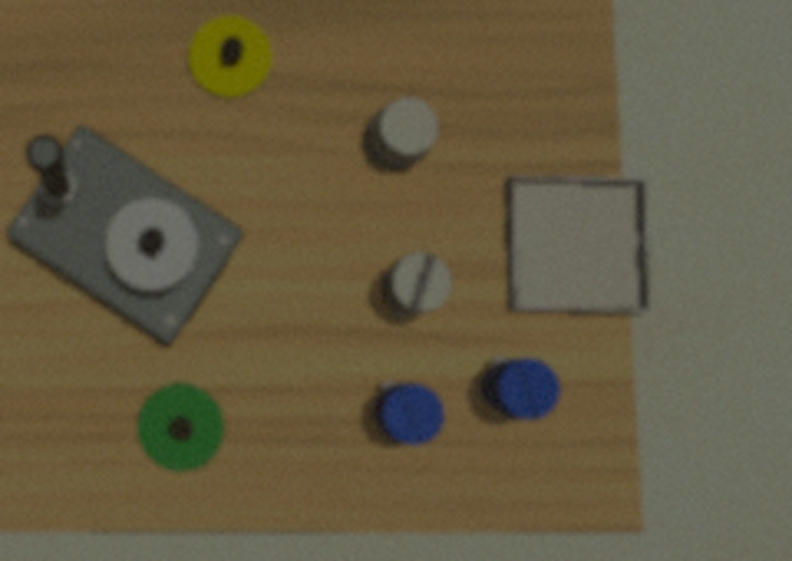

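View pics/scenec.png

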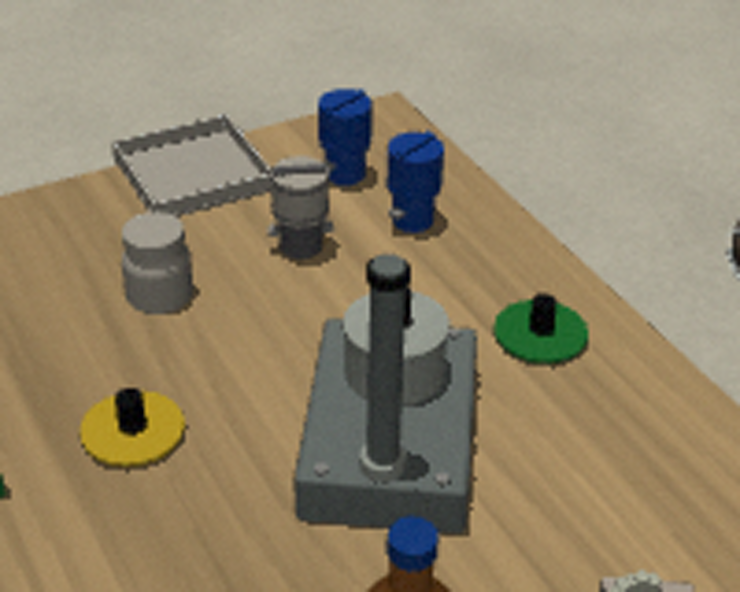

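The scene shows several look-alikes. Pixels below are in the top image.
- **Lid:** the aluminium one is on the port at (266,204). The look-alikes are green at (274,260) and yellow at (290,147).
- **Filter:** the white one with a rib is at (346,216). The look-alikes are the plain jar at (342,170) and the blue filters at (344,256) and (377,248).
- **Tray:** it is at (394,204).

I choose (266,204) for the lid and (346,216) for the filter. Next I'll measure both.

```bash
cat > h.py <<'E'
import numpy as np,cv2
from scipy.spatial.transform import Rotation as R
from cell import arm
def ray(p,uv):
    uv=np.atleast_2d(np.asarray(uv,float)); x=(uv[:,0]-p["cx"])/p["fx"];y=(uv[:,1]-p["cy"])/p["fy"]
    if p.get("fish"):
        r=np.hypot(x,y)+1e-12; d=np.c_[np.sin(r)*x/r,np.sin(r)*y/r,np.cos(r)]
    else: d=np.c_[x,y,np.ones_like(x)]
    return d@R.from_rotvec(p["rotation"]).as_matrix().T
def atz(p,uv,z):
    d=ray(p,uv);c=np.array(p["position"]);return c+d*((z-c[2])/d[:,2])[:,None]
def proj(p,X):
    X=np.atleast_2d(X);c=(X-np.array(p["position"]))@R.from_rotvec(p["rotation"]).as_matrix()
    if p.get("fish"):
        rr=np.hypot(c[:,0],c[:,1])+1e-12;t=np.arctan2(rr,c[:,2]);k=t/rr
        return np.c_[p["cx"]+p["fx"]*c[:,0]*k,p["cy"]+p["fy"]*c[:,1]*k]
    return np.c_[p["cx"]+p["fx"]*c[:,0]/c[:,2],p["cy"]+p["fy"]*c[:,1]/c[:,2]]
def get(n):
    p=arm.get_image(n);p["fish"]=n=="wrist";return p
E
python3 - <<'E'
from h import *
p=get("top");s=get("scene")
np.set_printoptions(precision=4,suppress=True)
o=arm.observe();print(R.from_rotvec(o["ee_rot"]).as_matrix())
for q,z in(("lid",.103),("filter",.09),("tray",.022),("pipe_top",.24),("rib",.094),("jar",.075),("bottle",.19),("housing",.05)):
  for d in arm.trace(p,q)[:4]:
    m=d["pixels"].astype(np.uint8);c,_=cv2.findContours(m,0,1)
    c=max(c,key=cv2.contourArea);(cx,cy),r=cv2.minEnclosingCircle(c);mr=cv2.minAreaRect(c)
    print(q,round(d["score"],2),d["at"],"circ",round(cx,1),round(cy,1),round(r,1),atz(p,(cx,cy),z)[0],"rect",mr)
img=p["frame"]
def blob(x,y,w,h,f):
    sub=img[y:y+h,x:x+w].astype(int);return sub
# knob top, pipe top pixel from crop
k=atz(p,[(265.6,203.2)],.135);print("knob",k)
cv2.imwrite("pics/a.png",np.hstack([cv2.resize(img[175:235,215:295],(400,300),interpolation=2),cv2.resize(img[190:250,320:400],(400,300),interpolation=2)]))
E
```

```text
[[ 0.      0.3362  0.9418]
 [ 0.      0.9418 -0.3362]
 [-1.      0.      0.    ]]
lid 0.97 [288.3, 146.0] circ 289.7 147.1 12.9 [ 0.6756 -0.1022  0.103 ] rect ((289.5, 147.0), (24.0, 25.0), 90.0)
lid 0.81 [264.4, 202.6] circ 265.7 204.0 13.7 [ 0.5028 -0.0285  0.103 ] rect ((265.7500305175781, 203.75), (26.162948608398438, 25.45584487915039), 45.0)
lid 0.74 [273.1, 262.3] circ 274.7 259.5 12.8 [ 0.3404 -0.0534  0.103 ] rect ((275.0, 259.5), (23.0, 24.0), 90.0)
lid 0.64 [181.6, 223.3] circ 180.0 223.5 13.5 [0.4459 0.2255 0.103 ] rect ((180.23074340820312, 223.65383911132812), (19.969205856323242, 21.35595703125), 33.690067291259766)
filter 0.79 [345.9, 218.8] circ 346.0 217.0 10.8 [ 0.4644 -0.2671  0.09  ] rect ((345.70001220703125, 215.90005493164062), (17.441329956054688, 20.124608993530273), 63.43495178222656)
filter 0.64 [376.1, 252.8] circ 377.5 247.0 11.7 [ 0.3759 -0.356   0.09  ] rect ((377.7691955566406, 247.34613037109375), (22.188007354736328, 19.137157440185547), 33.6900634765625)
filter 0.62 [344.8, 255.8] circ 344.2 254.5 10.5 [ 0.3544 -0.2578  0.09  ] rect ((344.0, 255.0)
[... 1030 characters left out ...]
8623047), 45.0)
bottle 0.49 [251.5, 197.6] circ 255.4 199.7 37.6 [0.5052 0.0007 0.19  ] rect ((254.11436462402344, 198.59078979492188), (70.27330017089844, 42.28042984008789), 34.04593276977539)
bottle 0.29 [394.7, 205.8] circ 395.0 203.4 28.7 [ 0.4934 -0.3781  0.19  ] rect ((395.0, 204.0), (42.0, 44.0), 90.0)
housing 0.73 [252.0, 196.5] circ 255.7 200.0 37.3 [0.5215 0.0019 0.05  ] rect ((254.69229125976562, 198.46151733398438), (69.89221954345703, 42.7119140625), 33.690067291259766)
housing 0.7 [180.9, 224.1] circ 180.4 223.8 12.9 [0.4481 0.2355 0.05  ] rect ((180.30767822265625, 223.53842163085938), (18.85980796813965, 20.523906707763672), 33.6900634765625)
knob [[ 0.5017 -0.0278  0.135 ]]
```

View pics/a.png

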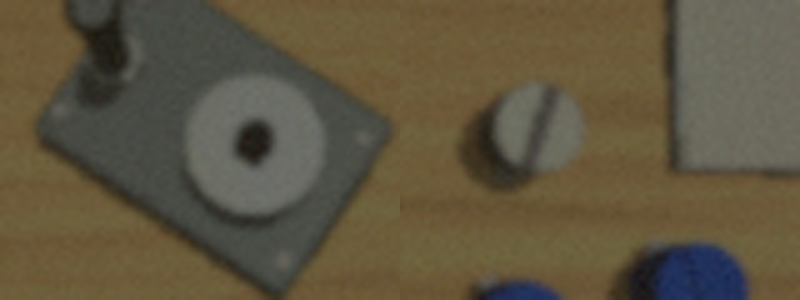

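Request:
servo_tool:
  plan:
    - [[5,-5,10],[0,0,0]]
    - [[15,-35,10.4],[0,0,-20]]
    - [[15,-35,10.4],[0,0,-30]]
    - [[15,-35,10.4],[0,0,-30]]
    - [[15,-35,10.4],[0,0,-30]]
    - [[15,-35,10.4],[0,0,-30]]
    - [[15,-35,10.4],[0,0,-30]]
    - [[15,-35,10.4],[0,0,-30]]
    - [[15,-35,10.4],[0,0,-30]]

```text
clock: 2.75
position: [0.3625, 0.2335, 0.3322]
ee_rot: [0.684, 1.459, -0.681]
force: [0.3, 0.9, 1.4]
width: 1.0
```

Request:
servo_tool:
  plan:
    - [[4,-5,0],[0,0,-7]]
    - [[8,-18,0],[0,0,-14]]
    - [[15,-33,0],[0,0,-28]]
    - [[15,-33,0],[0,0,-28]]
    - [[15,-33,0],[0,0,-28]]
    - [[15,-33,0],[0,0,-28]]
    - [[15,-33,0],[0,0,-28]]
    - [[15,-33,0],[0,0,-28]]
    - [[15,-33,0],[0,0,-28]]
    - [[15,-33,0],[0,0,-28]]
    - [[15,-33,0],[0,0,-28]]
    - [[15,-33,0],[0,0,-28]]

```text
clock: 3.95
position: [0.5124, -0.0949, 0.3322]
ee_rot: [1.054, 1.3, -1.051]
force: [-0.0, 0.5, -0.2]
width: 1.002
```

Run:
```python
from h import *
np.set_printoptions(precision=4,suppress=True)
p=get("wrist");o=arm.observe();print(o["position"],o["joints"],p["position"])
M=R.from_rotvec(o["ee_rot"]).as_matrix();print(np.degrees(np.arctan2(M[1,2],M[0,2])))
np.save("p1.npy",p,allow_pickle=True)
a=p["frame"];cv2.imwrite("pics/w1.png",cv2.resize(a,(800,600),interpolation=2))
for q in("port","lid","pipe_top","rib","filter","tray"):
    print(q,[(d["at"],round(d["score"],2)) for d in arm.search_frame(p,q)[:4]])
```

```text
[ 0.5124 -0.0952  0.3323] [-0.4865  0.2021  0.7024  1.6972 -0.1364  1.2894  0.4541] [ 0.4949 -0.019   0.4908]
-77.94244057811952
port [([292.7, 81.6], 0.56), ([218.5, 303.4], 0.21)]
lid [([360.3, 184.8], 0.79), ([159.4, 107.9], 0.61)]
pipe_top [([295.3, 82.5], 0.93)]
rib [([212.2, 249.3], 0.59), ([142.0, 228.4], 0.58), ([158.5, 302.6], 0.57), ([291.7, 82.4], 0.22)]
filter [([139.3, 228.2], 0.62), ([158.2, 303.1], 0.62), ([210.9, 252.0], 0.56)]
tray [([218.3, 304.1], 0.91)]
```

View pics/w1.png

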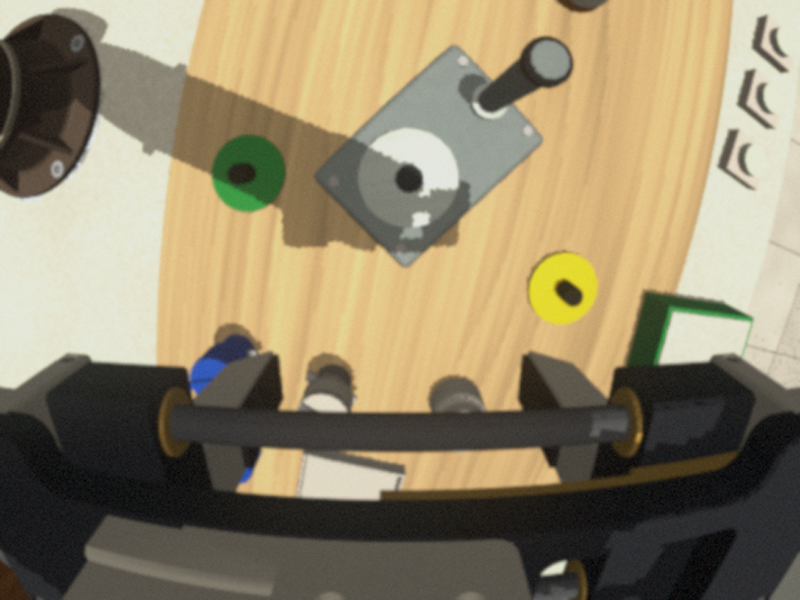

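Run:
```python
from h import *
from scipy.optimize import least_squares
np.set_printoptions(precision=4,suppress=True)
p=np.load("p1.npy",allow_pickle=True).item()
k=1.5625
obs=np.array([(455,45),(543,140),(405,267),(317,175),(548,62),(409,178)])/k
loc=np.array([(.125,.065,.05),(.125,-.065,.05),(-.065,-.065,.05),(-.065,.065,.05),(.105,0,.24),(0,0,.135)])
def mod(v):
    c,s=np.cos(v[2]),np.sin(v[2]);L=loc.copy()
    L[:,0]=v[0]+c*loc[:,0]-s*loc[:,1];L[:,1]=v[1]+s*loc[:,0]+c*loc[:,1];return L
best=least_squares(lambda v:(proj(p,mod(v))-obs).ravel(),[.503,-.028,1.0])
print(best.x,np.degrees(best.x[2]));print(best.fun.reshape(-1,2))
print(atz(p,obs[4:],.24)[0],atz(p,obs[5],.135))
# disc
g=p["frame"]
c=atz(p,np.array([(359,178),(459,178),(408,128),(408,228)])/k,.103);print(c,c.mean(0))
```

```text
[ 0.5045 -0.0261  0.9745] 55.83673241991209
[[ 0.0154 -2.8408]
 [ 2.5509  0.3182]
 [-0.2822  3.0135]
 [-4.5884  0.7432]
 [ 1.782  -1.2013]
 [-0.1122  0.5843]]
[0.5621 0.0592 0.24  ] [[ 0.5045 -0.0254  0.135 ]]
[[ 0.4649 -0.0343  0.103 ]
 [ 0.5459 -0.0167  0.103 ]
 [ 0.4958  0.0148  0.103 ]
 [ 0.5134 -0.0672  0.103 ]] [ 0.505  -0.0259  0.103 ]
```

Request:
servo_tool:
  plan:
    - [[-0.8,4,-5],[0,0,0]]
    - [[-0.8,6.9,-10],[0,0,0]]
    - [[-0.8,6.9,-14],[0,0,0]]
    - [[-0.8,6.9,-18],[0,0,0]]
    - [[-0.8,6.9,-21],[0,0,0]]
    - [[-0.8,6.9,-22.4],[0,0,0]]
    - [[-0.8,6.9,-22.4],[0,0,0]]
    - [[-0.8,6.9,-22.4],[0,0,0]]
  grip: 0.7

```text
clock: 5.1
position: [0.5048, -0.0275, 0.1087]
ee_rot: [1.055, 1.298, -1.053]
force: [0.6, -1.1, -0.5]
width: 0.698
```

Run:
```python
from h import *
p=get("wrist");cv2.imwrite("pics/w2.png",p["frame"]);s=get("scene");cv2.imwrite("pics/s2.png",cv2.resize(s["frame"][120:280,150:350],None,fx=3,fy=3))
print(arm.observe()["position"],arm.observe()["force"])
```

```text
[ 0.50540612 -0.02742583  0.10940479] [-0.38368396 -0.17086073  0.27437849]
```

View pics/w2.png

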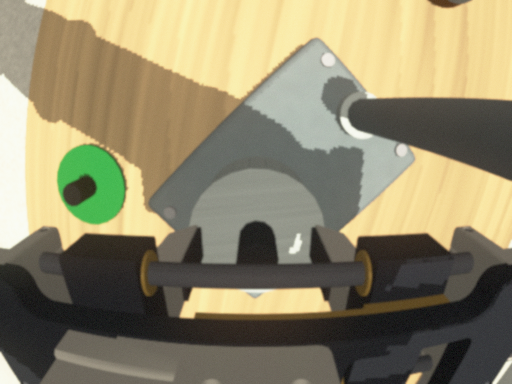

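View pics/s2.png

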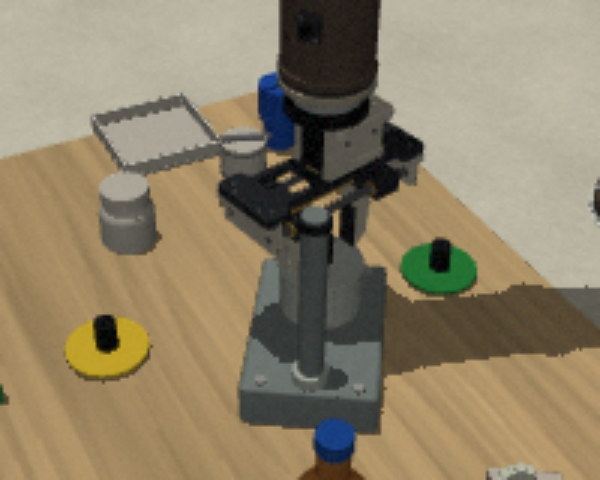

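The wrist view shows the black knob at (257,240), centred between the fingers, and the pipe passes clear. Closing now.

Request:
servo_tool:
  plan:
    - [[0,0,0],[0,0,0]]
    - [[0,0,0],[0,0,0]]
    - [[0,0,0],[0,0,0]]
    - [[0,0,0],[0,0,0]]
    - [[0,0,0],[0,0,0]]
    - [[0,0,0],[0,0,0]]
    - [[0,0,0],[0,0,0]]
    - [[0,0,0],[0,0,0]]
  grip: 0
  squeeze: 20

```text
clock: 6.0
position: [0.5054, -0.0274, 0.1094]
ee_rot: [1.056, 1.297, -1.051]
force: [-0.4, 0.3, 1.1]
width: 0.235
```

Request:
servo_tool:
  plan:
    - [[0,0,0.5],[0,0,0]]
    - [[0,0,1.5],[0,0,0]]
    - [[0,0,4],[0,0,0]]
    - [[0,0,8],[0,0,0]]
    - [[0,0,12],[0,0,0]]
    - [[0,0,16],[0,0,0]]
    - [[0,0,16],[0,0,0]]

```text
clock: 6.7
position: [0.5081, -0.0282, 0.275]
ee_rot: [1.061, 1.291, -1.045]
force: [0.6, -0.6, -1.8]
width: 0.233
```

Run:
```python
from h import *
p=get("wrist");cv2.imwrite("pics/w3.png",p["frame"]);p["frame"]
np.save("p3.npy",p,allow_pickle=True)
t=get("top");np.save("t3.npy",t,allow_pickle=True);cv2.imwrite("pics/t3.png",cv2.resize(t["frame"][130:300,220:460],None,fx=3.3,fy=3.3))
print(arm.observe()["position"],arm.observe()["force"])
```

```text
[ 0.50571619 -0.02739689  0.2704605 ] [-1.56900693  0.28228457 -2.38368505]
```

View pics/w3.png

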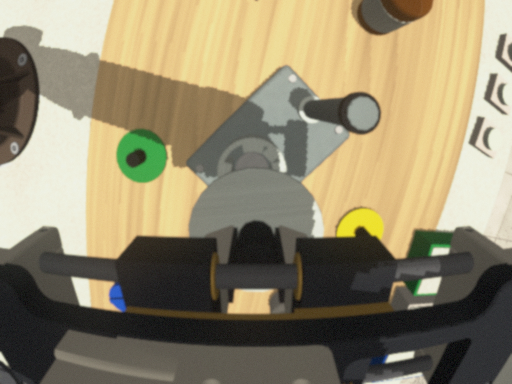

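View pics/t3.png

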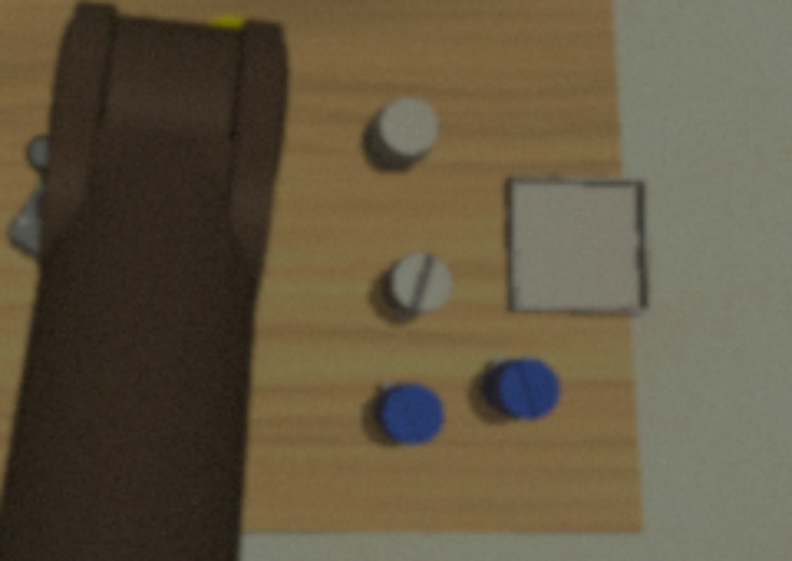

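Request:
servo_tool:
  plan:
    - [[0,-3,0],[0,0,0]]
    - [[0.2,-7,0],[0,0,0]]
    - [[0.4,-12,-1],[0,0,0]]
    - [[0.4,-17,-2],[0,0,0]]
    - [[0.4,-22,-3],[0,0,0]]
    - [[0.4,-27,-4],[0,0,0]]
    - [[0.4,-32,-5],[0,0,0]]
    - [[0.4,-36.5,-7],[0,0,0]]
    - [[0.4,-39.5,-9],[0,0,0]]
    - [[0.4,-41,-12],[0,0,0]]
    - [[0.4,-41,-15],[0,0,0]]
    - [[0.4,-41,-18],[0,0,0]]

```text
clock: 8.0
position: [0.5079, -0.4376, 0.0873]
ee_rot: [1.059, 1.298, -1.052]
force: [0.1, 0.8, -0.9]
width: 0.235
```

Request:
servo_tool:
  plan:
    - [[0,0,0],[0,0,0]]
    - [[0,0,0],[0,0,0]]

```text
clock: 8.2
position: [0.5067, -0.4371, 0.0861]
ee_rot: [1.06, 1.302, -1.054]
force: [-0.0, 0.2, -0.4]
width: 0.235
```

Run:
```python
from h import *
np.set_printoptions(precision=4,suppress=True)
p=get("wrist");cv2.imwrite("pics/w4.png",cv2.resize(p["frame"],(800,600)));
np.save("p4.npy",p,allow_pickle=True)
t=get("scene");cv2.imwrite("pics/s4.png",cv2.resize(t["frame"][100:260,150:350],None,fx=3.5,fy=3.5))
o=arm.observe();print(o["position"],o["force"],o["joints"],p["position"],p["rotation"])
```

```text
[ 0.5082 -0.4382  0.0885] [-0.2996  0.5418 -0.1412] [ 0.2518  0.7026  0.6216  1.6346 -0.4826  0.9596  1.2495] [ 0.4898 -0.3616  0.2449] [2.8428 0.2927 0.045 ]
```

View pics/w4.png

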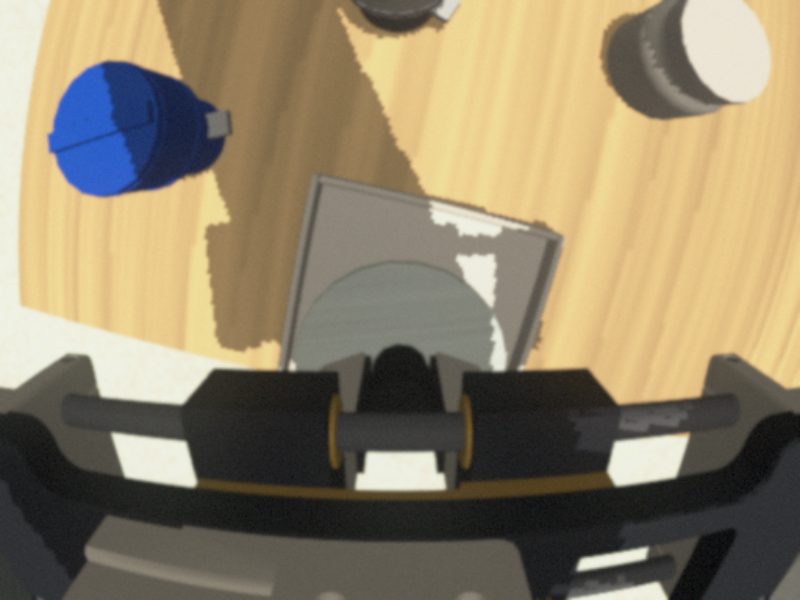

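View pics/s4.png

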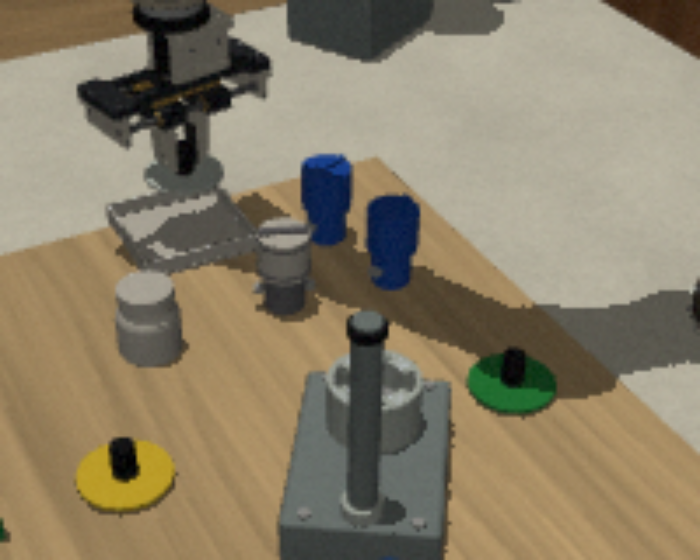

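Run:
```python
from h import *
np.set_printoptions(precision=4,suppress=True)
p=np.load("p4.npy",allow_pickle=True).item()
a=atz(p,np.array([(315,177),(562,237)])/1.5625,.022);print(a,np.linalg.norm(a[1]-a[0]))
d=(a[1]-a[0]);d/=np.linalg.norm(d);n=np.array([d[1],-d[0],0]);print(a.mean(0)+n*.065)
```

```text
[[ 0.4511 -0.3729  0.022 ]
 [ 0.5767 -0.3757  0.022 ]] 0.12560308467426168
[ 0.5125 -0.4393  0.022 ]
```

Request:
servo_tool:
  plan:
    - [[0.2,0,-2],[0,0,0]]
    - [[0.3,0,-4],[0,0,0]]
    - [[0.3,0,-5],[0,0,0]]
    - [[0.3,0,-5.7],[0,0,0]]
    - [[0.3,0,-6.1],[0,0,0]]
    - [[0.3,0,-6.1],[0,0,0]]
    - [[0.3,0,-6.1],[0,0,0]]

```text
clock: 9.0
position: [0.5114, -0.4386, 0.0282]
ee_rot: [1.059, 1.296, -1.052]
force: [0.2, 0.1, -1.2]
width: 0.232
```

Request:
servo_tool:
  plan:
    - [[0,0,-0.1],[0,0,0]]
    - [[0,0,-0.2],[0,0,0]]
    - [[0,0,-0.3],[0,0,0]]
    - [[0,0,-0.3],[0,0,0]]

```text
clock: 9.4
position: [0.5114, -0.4385, 0.0251]
ee_rot: [1.059, 1.296, -1.052]
force: [0.3, -0.4, -1.3]
width: 0.232
```

Request:
servo_tool:
  plan:
    - [[0,0,-0.1],[0,0,0]]
    - [[0,0,-0.2],[0,0,0]]
    - [[0,0,-0.3],[0,0,0]]
    - [[0,0,-0.3],[0,0,0]]

```text
clock: 9.8
position: [0.5113, -0.4384, 0.0219]
ee_rot: [1.059, 1.297, -1.052]
force: [0.5, 0.8, -1.6]
width: 0.236
```

Request:
servo_tool:
  plan:
    - [[0,0,-0.1],[0,0,0]]
    - [[0,0,-0.1],[0,0,0]]

```text
clock: 10.0
position: [0.5112, -0.4383, 0.0207]
ee_rot: [1.059, 1.297, -1.052]
force: [-0.4, 0.2, -0.2]
width: 0.234
```

Request:
servo_tool:
  plan:
    - [[0,0,-0.1],[0,0,0]]
    - [[0,0,-0.1],[0,0,0]]

```text
clock: 10.2
position: [0.5114, -0.4384, 0.0205]
ee_rot: [1.059, 1.296, -1.052]
force: [-1.3, 2.9, 7.0]
width: 0.23
```

Contact (7 N), and the height matches the expected value. Releasing with a partial opening.

Request:
servo_tool:
  plan:
    - [[0,0,0],[0,0,0]]
    - [[0,0,0],[0,0,0]]
    - [[0,0,0],[0,0,0]]
    - [[0,0,0],[0,0,0]]
  grip: 0.42

```text
clock: 10.6
position: [0.5113, -0.4384, 0.0204]
ee_rot: [1.059, 1.296, -1.052]
force: [1.0, 0.2, 0.5]
width: 0.42
```

Request:
servo_tool:
  plan:
    - [[0,0,1],[0,0,0]]
    - [[0,0,4],[0,0,0]]
    - [[0,0,8],[0,0,0]]
    - [[0,0,13],[0,0,0]]
    - [[0,0,18],[0,0,0]]
    - [[0,3,21],[0,0,0]]
    - [[-2,6,23],[0,0,0]]
    - [[-4,8,23],[0,0,0]]
    - [[-4,8,23],[0,0,0]]
    - [[-4,8,23],[0,0,0]]

```text
clock: 11.6
position: [0.4715, -0.3582, 0.2513]
ee_rot: [1.059, 1.295, -1.051]
force: [0.7, -0.4, -0.2]
width: 0.422
```

Run:
```python
from h import *
np.set_printoptions(precision=4,suppress=True)
p=get("wrist");cv2.imwrite("pics/w5.png",cv2.resize(p["frame"],(800,600)));
np.save("p5.npy",p,allow_pickle=True)
t=get("scene");cv2.imwrite("pics/s5.png",cv2.resize(t["frame"][120:260,150:350],None,fx=3.5,fy=3.5));np.save("s5.npy",t,allow_pickle=True)
o=arm.observe();print(o["position"],o["force"],o["joints"],p["position"],p["rotation"])
```

```text
[ 0.4718 -0.3589  0.2506] [ 0.0581 -0.1293 -0.3524] [ 0.0465  0.4191  0.7434  1.6669 -0.3082  1.1717  1.0733] [ 0.4536 -0.2823  0.4098] [2.8392 0.2924 0.0533]
```

View pics/w5.png

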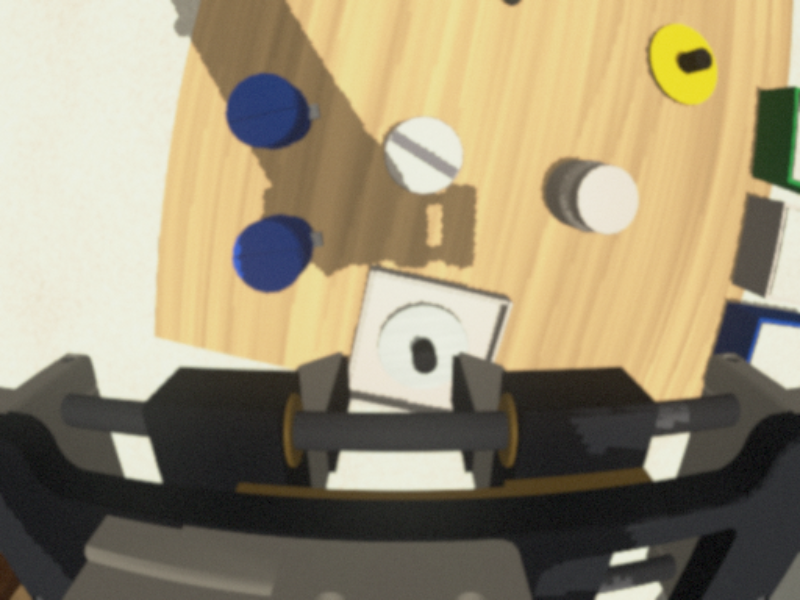

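View pics/s5.png

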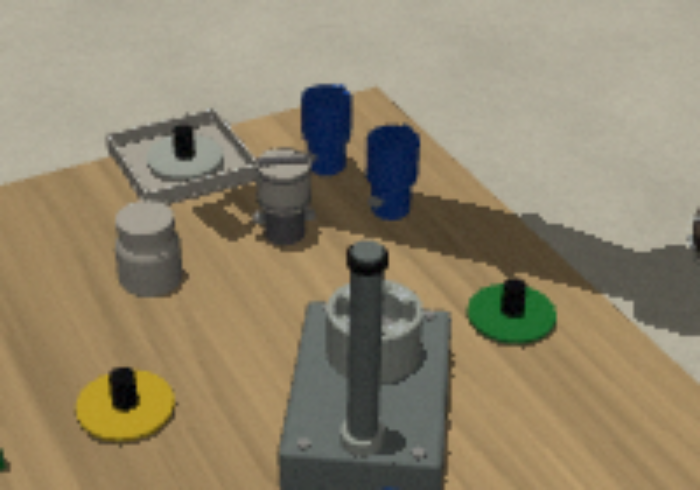

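The lid lies flat and knob up in the tray: wrist view (422,343), with the tray around it. The filter top is at (424,155), with the rib running from upper left to lower right. Next I'll measure the rib.

```bash
cat > rib.py <<'E'
from h import *
def rib(p,c,rad,z=.094,out=None,thr=None):
    f=p["frame"].astype(np.float32);g=f.mean(2)
    yy,xx=np.mgrid[:g.shape[0],:g.shape[1]]
    m=np.hypot(xx-c[0],yy-c[1])<rad
    t=thr or np.median(g[m])-25
    k=m&(g<t)
    P=atz(p,np.c_[xx[k],yy[k]],z)[:,:2]
    mu=P.mean(0);w,v=np.linalg.eigh(np.cov(P.T));d=v[:,1]
    return mu,np.degrees(np.arctan2(d[1],d[0]))%180,np.sqrt(w)*np.sqrt(12),k.sum(),t
E
python3 - <<'E'
from rib import *
np.set_printoptions(precision=4,suppress=True)
p=np.load("p5.npy",allow_pickle=True).item()
c=np.array((424,155))/1.5625
for r in(19,21,23):print(rib(p,c,r))
# disc circle fit: edge rays vs wood by saturation
hsv=cv2.cvtColor(p["frame"],cv2.COLOR_BGR2HSV);s=((hsv[...,1]<40)).astype(np.uint8)
n,l,st,ce=cv2.connectedComponentsWithStats(s);i=l[int(c[1])-8,int(c[0])];
cn,_=cv2.findContours((l==i).astype(np.uint8),0,1);cn=max(cn,key=cv2.contourArea)
P=atz(p,cn[:,0,:],.09)[:,:2];A=np.c_[2*P,np.ones(len(P))];x=np.linalg.lstsq(A,(P**2).sum(1),rcond=None)[0];print(x[:2],np.sqrt(x[2]+x[:2]@x[:2]),st[i],cv2.minEnclosingCircle(cn))
cr=cv2.resize(p["frame"][70:130,235:310],None,fx=8,fy=8,interpolation=2);cv2.imwrite("pics/f5.png",cr)
E
```

```text
(array([ 0.4701, -0.2701]), np.float64(160.88829784639694), array([0.0113, 0.0395]), np.int64(324), np.float32(207.0))
(array([ 0.469 , -0.2712]), np.float64(166.3445994067103), array([0.0197, 0.0432]), np.int64(386), np.float32(207.0))
(array([ 0.4676, -0.2724]), np.float64(171.57101208718228), array([0.0259, 0.0469]), np.int64(465), np.float32(206.66667))
[ 0.4698 -0.2697] 0.025596035099381534 [ 247   75   49   49 1856] ((270.46417236328125, 98.4784927368164), 24.949064254760742)
```

View pics/f5.png

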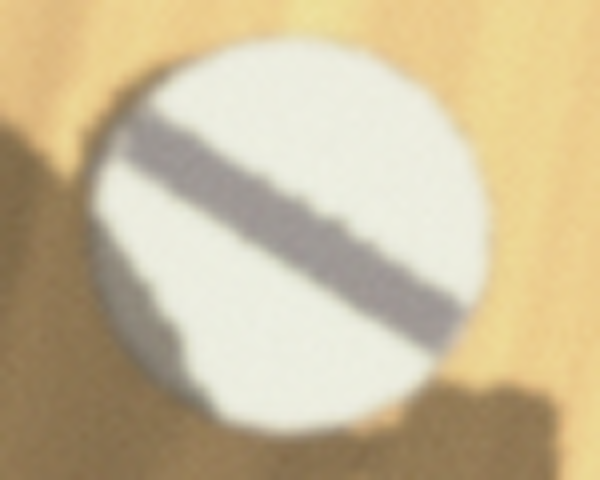

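Run:
```python
from rib import *
np.set_printoptions(precision=4,suppress=True)
p=np.load("p5.npy",allow_pickle=True).item()
e=atz(p,np.array([(142,132),(450,328)])/8+[235-.4,70-.4],.094);d=e[1]-e[0];print(e,np.linalg.norm(d),np.degrees(np.arctan2(d[1],d[0])),e.mean(0))
print(atz(p,np.array([(290,235)])/8+[235-.4,70-.4],.09))
e=atz(p,np.array([(155,102),(122,155),(470,300),(435,355)])/8+[235-.4,70-.4],.094);
for i,j in((0,2),(1,3)):
  d=e[j]-e[i];print(np.degrees(np.arctan2(d[1],d[0])))
# top
t=np.load("t3.npy",allow_pickle=True).item()
e=atz(t,np.array([(416,308),(432,256)])/3.3+[220-.35,130-.35],.094);d=e[1]-e[0];print(e,np.degrees(np.arctan2(d[1],d[0])),e.mean(0))
print(atz(t,np.array([(420.5,283)])/3.3+[220-.35,130-.35],.092))
o=arm.observe();M=R.from_rotvec(o["ee_rot"]).as_matrix();print(o["position"],np.degrees(np.arctan2(M[1,2],M[0,2])),np.degrees(np.arcsin(M[2,0])))
```

```text
[[ 0.4477 -0.2608  0.094 ]
 [ 0.4927 -0.2776  0.094 ]] 0.04799451384170384 -20.511928529917686 [ 0.4702 -0.2692  0.094 ]
[[ 0.4697 -0.27    0.09  ]]
-20.13572578071053
-20.681149047674676
[[ 0.4464 -0.2647  0.094 ]
 [ 0.4931 -0.2807  0.094 ]] -18.883817160810615 [ 0.4698 -0.2727  0.094 ]
[[ 0.469 -0.27   0.092]]
[ 0.4718 -0.3589  0.2506] -78.18718443469612 -89.68204381451012
```

Request:
servo_tool:
  plan:
    - [[-0.1,4,0],[0,0,6]]
    - [[-0.2,8,-1],[0,0,13]]
    - [[-0.2,8.9,-4],[0,0,13]]
    - [[-0.2,8.9,-6],[0,0,13]]
    - [[-0.2,8.9,-10],[0,0,13]]
    - [[-0.2,8.9,-10],[0,0,13]]
    - [[-0.2,8.9,-10],[0,0,13]]
  grip: 1

```text
clock: 12.4
position: [0.4696, -0.2708, 0.1506]
ee_rot: [0.888, 1.381, -0.883]
force: [0.3, -0.2, 0.1]
width: 0.971
```

Run:
```python
from h import *
np.set_printoptions(precision=4,suppress=True)
p=get("wrist");cv2.imwrite("pics/w6.png",cv2.resize(p["frame"],(800,600)));
o=arm.observe();M=R.from_rotvec(o["ee_rot"]).as_matrix();print(o["position"],np.degrees(np.arctan2(M[1,2],M[0,2])),M)
P=o["position"]
# line of TCP centre and axis of filter
for X in ((.47,-.27,.094),(.47,-.27,.09)):print(proj(p,X)*1.5625)
```

```text
[ 0.4703 -0.2711  0.1516] -65.24813248365093 [[ 0.0054  0.9081  0.4187]
 [ 0.0009  0.4187 -0.9081]
 [-1.      0.0053  0.0014]]
[[401.8189 327.9329]]
[[401.7514 325.2225]]
```

View pics/w6.png

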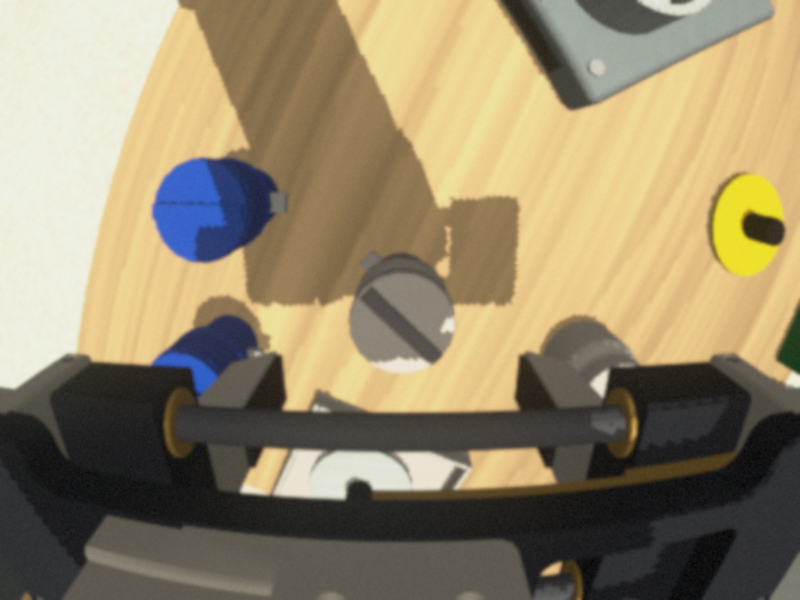

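Request:
servo_tool:
  plan:
    - [[0,0.2,-4],[0,0,0]]
    - [[0,0.2,-7],[0,0,0]]
    - [[0,0.2,-9],[0,0,0]]
    - [[0,0.2,-10],[0,0,0]]
    - [[0,0.2,-10],[0,0,0]]
    - [[0,0.2,-10],[0,0,0]]

```text
clock: 13.05
position: [0.4712, -0.2699, 0.053]
ee_rot: [0.888, 1.377, -0.882]
force: [0.7, -0.3, -0.1]
width: 0.999
```

Request:
servo_tool:
  plan:
    - [[0,0,0],[0,0,0]]
    - [[0,0,0],[0,0,0]]
    - [[0,0,0],[0,0,0]]
    - [[0,0,0],[0,0,0]]
    - [[0,0,0],[0,0,0]]
    - [[0,0,0],[0,0,0]]
    - [[0,0,0],[0,0,0]]
  grip: 0
  squeeze: 40

```text
clock: 13.75
position: [0.4712, -0.2699, 0.053]
ee_rot: [0.888, 1.377, -0.882]
force: [-0.4, -0.6, 0.7]
width: 0.58
```

Run:
```python
from h import *
np.set_printoptions(precision=4,suppress=True)
p=get("wrist");cv2.imwrite("pics/w7.png",cv2.resize(p["frame"],(800,600)));np.save("p7.npy",p,allow_pickle=True)
o=arm.observe();M=R.from_rotvec(o["ee_rot"]).as_matrix();print(o["position"],np.degrees(np.arctan2(M[1,2],M[0,2])),o["force"],o["width"]*92,p["position"],p["rotation"])
```

```text
[ 0.4712 -0.2699  0.053 ] -65.26697876980623 [0.3799 0.7236 1.8875] 53.74499641843984 [ 0.4368 -0.1992  0.2114] [2.7903 0.6098 0.1002]
```

View pics/w7.png

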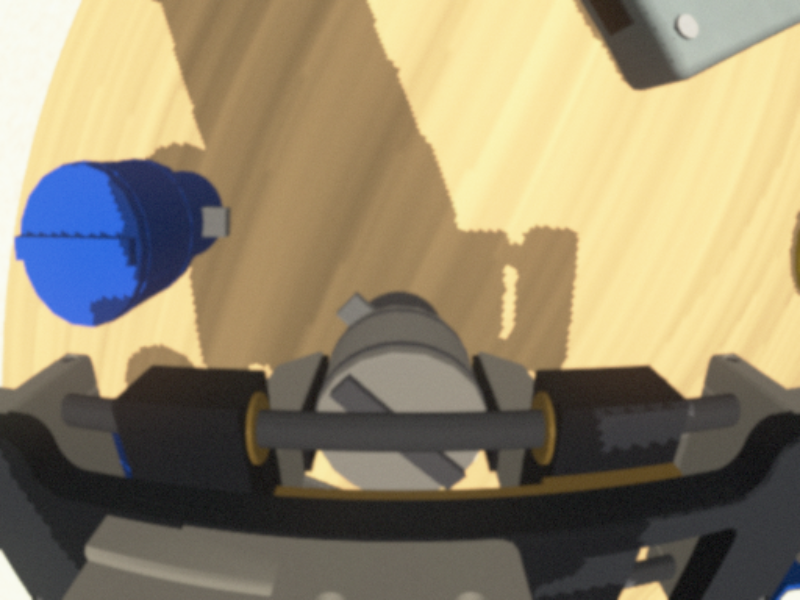

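Run:
```python
from h import *
np.set_printoptions(precision=4,suppress=True)
p=np.load("p7.npy",allow_pickle=True).item();k=1.5625
T=np.array([.4712,-.2699])
e=atz(p,np.array([(342,382),(455,478)])/k,.094);d=e[1]-e[0];print(e,np.linalg.norm(d),np.degrees(np.arctan2(d[1],d[0])),e.mean(0))
P=atz(p,np.array([(316,403),(487,405),(400,344),(440,353),(360,353),(390,492)])/k,.09)[:,:2]
from scipy.optimize import least_squares
r=least_squares(lambda v:np.hypot(*(P-v[:2]).T)-.027,[.47,-.27]);print(r.x,r.fun)
# tool-frame axis test: where camera thinks TCP is (in tool frame known) 
cv2.imwrite("pics/f7.png",cv2.resize(p["frame"][210:325,190:325],None,fx=5.5,fy=5.2,interpolation=2))
```

```text
[[ 0.4474 -0.2593  0.094 ]
 [ 0.4927 -0.2767  0.094 ]] 0.04854717443950961 -21.080226973559768 [ 0.4701 -0.268   0.094 ]
[ 0.4698 -0.2678] [-0.0003 -0.0001  0.0001 -0.0003  0.     -0.0002]
```

View pics/f7.png

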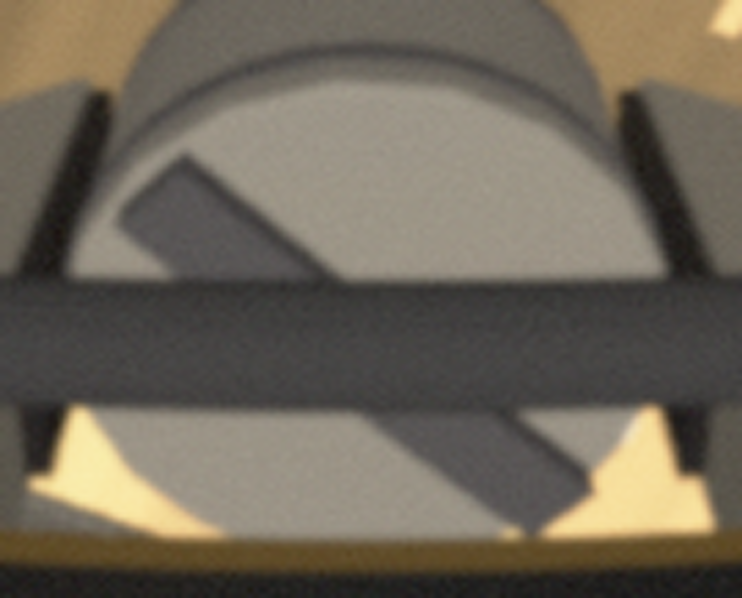

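Request:
servo_tool:
  plan:
    - [[0,0,1],[0,0,0]]
    - [[0,0,4],[0,0,0]]
    - [[0,0,8],[0,0,0]]
    - [[0,2,12],[0,0,-3]]
    - [[1,6,14.7],[0,0,-7]]
    - [[2,10,14.7],[0,0,-10]]
    - [[3,14,14.7],[0,0,-13.5]]
    - [[3.4,17,14.7],[0,0,-13.5]]
    - [[3.4,17,14.7],[0,0,-13.5]]
    - [[3.4,17,14.7],[0,0,-13.5]]
    - [[3.4,17,14.7],[0,0,-13.5]]

```text
clock: 14.9
position: [0.5049, -0.1012, 0.2004]
ee_rot: [1.066, 1.288, -1.061]
force: [-1.1, -0.5, -0.5]
width: 0.583
```

Run:
```python
from h import *
np.set_printoptions(precision=4,suppress=True)
p=get("wrist");cv2.imwrite("pics/w8.png",cv2.resize(p["frame"],(800,600)));np.save("p8.npy",p,allow_pickle=True)
cv2.imwrite("pics/w8c.png",cv2.resize(p["frame"][60:200,180:360],None,fx=4.3,fy=4.3,interpolation=2))
o=arm.observe();M=R.from_rotvec(o["ee_rot"]).as_matrix();print(o["position"],np.degrees(np.arctan2(M[1,2],M[0,2])),o["force"],o["width"]*92)
```

```text
[ 0.5049 -0.1014  0.2003] -78.89454097760002 [ 0.1246 -0.4726 -1.274 ] 53.44830385647479
```

View pics/w8.png

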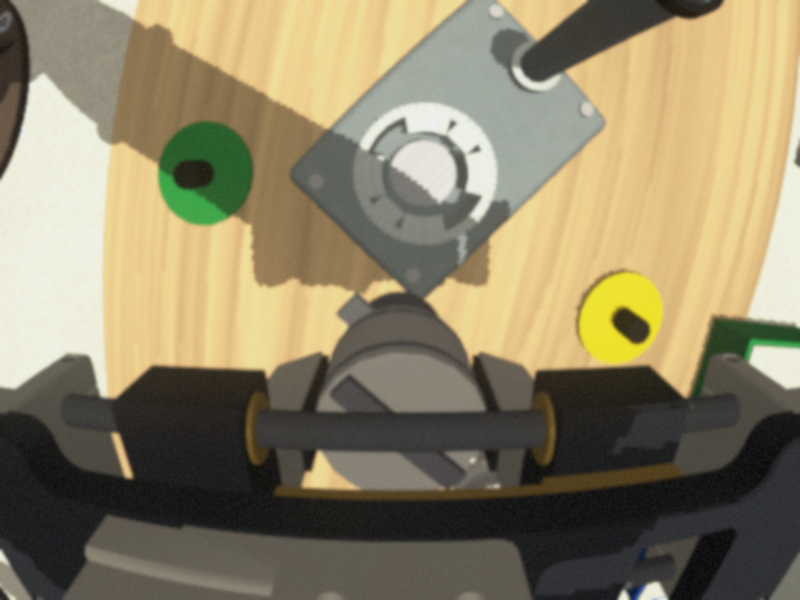

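View pics/w8c.png

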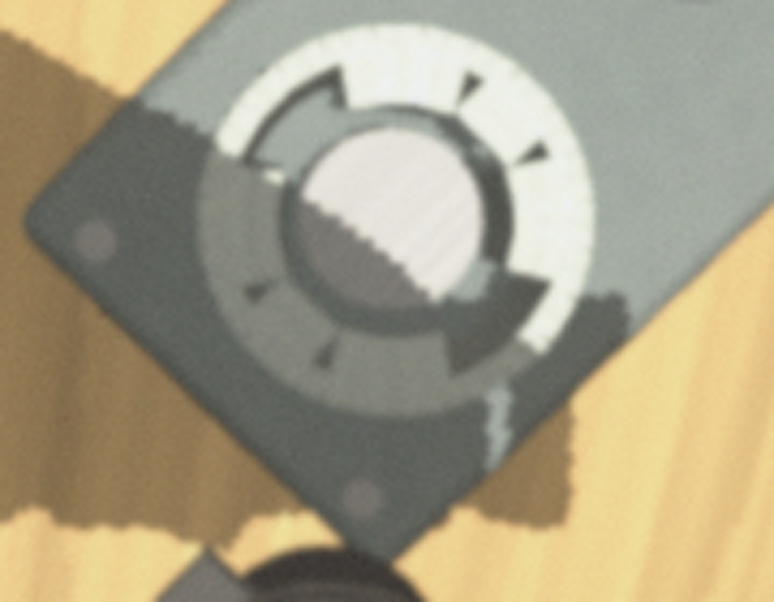

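Run:
```python
from h import *
np.set_printoptions(precision=4,suppress=True)
from scipy.optimize import least_squares
p=np.load("p8.npy",allow_pickle=True).item()
f=lambda a,z:atz(p,np.array(a)/4.3+[180-.38,60-.38],z)[:,:2]
P=f([(197,215),(595,215),(397,23),(392,417),(257,78),(538,78),(250,355)],.098)
r=least_squares(lambda v:np.hypot(*(P-v[:2]).T)-v[2],[.5,-.03,.04]);print(r.x,r.fun)
c=r.x[:2]
S=f([(340,68),(246,160),(548,283),(452,378)],.098)-c;print(S,np.hypot(*S.T),np.degrees(np.arctan2(S[:,1],S[:,0])))
d=(S[0]+S[1])-(S[2]+S[3]);print("slot dir",np.degrees(np.arctan2(d[1],d[0])))
G=f([(470,88),(533,154),(263,290),(325,355)],.098)-c;d=G[0]+G[1]-G[2]-G[3];print("notch dir",np.degrees(np.arctan2(d[1],d[0])))
k=1.5625;z=.200+.041
e=atz(p,np.array([(342,382),(455,478)])/k,z);d=e[1]-e[0];print(e.mean(0),np.degrees(np.arctan2(d[1],d[0])))
Q=atz(p,np.array([(316,403),(487,405),(400,344),(440,353),(360,353),(390,492)])/k,z-.004)[:,:2]
q=least_squares(lambda v:np.hypot(*(Q-v[:2]).T)-.027,e[0,:2]);print(q.x,q.fun, c-q.x[:2])
```

```text
[ 0.5045 -0.0256  0.0407] [-0.0001 -0.0002 -0.0002 -0.0001 -0.0001  0.0004  0.0002]
[[-0.0176  0.0282]
 [-0.0324  0.0062]
 [ 0.0327 -0.0061]
 [ 0.0174 -0.0296]] [0.0332 0.033  0.0332 0.0343] [121.8991 169.2103 -10.6325 -59.5541]
slot dir 144.98208716323387
notch dir 56.04159904096139
[ 0.5041 -0.0995  0.241 ] -34.676673273308936
[ 0.5038 -0.0992] [-0.0002 -0.0001  0.0002 -0.0003  0.0001 -0.0001] [0.0006 0.0737]
```

Request:
servo_tool:
  plan:
    - [[0,3,0],[0,0,0]]
    - [[0.1,6,0],[0,0,0]]
    - [[0.1,7.4,0],[0,0,0]]
    - [[0.1,7.4,-2],[0,0,0]]
    - [[0.1,7.4,-4],[0,0,0]]
    - [[0.1,7.4,-4],[0,0,0]]
    - [[0.1,7.4,-4],[0,0,0]]
  squeeze: 55

```text
clock: 15.65
position: [0.5057, -0.0287, 0.1606]
ee_rot: [1.068, 1.287, -1.064]
force: [0.7, -0.4, -1.6]
width: 0.582
```

Run:
```python
from h import *
np.set_printoptions(precision=4,suppress=True)
p=get("wrist");s=get("scene");np.save("s9.npy",s,allow_pickle=True)
cv2.imwrite("pics/w9.png",np.hstack([p["frame"][:384,:400],cv2.resize(s["frame"][160:256,210:306],(384,384),interpolation=2)]))
o=arm.observe();M=R.from_rotvec(o["ee_rot"]).as_matrix();print(o["position"],np.degrees(np.arctan2(M[1,2],M[0,2])),o["force"],o["width"]*92)
```

```text
[ 0.5064 -0.0283  0.1613] -78.97726179759287 [-0.1544  0.3696 -1.2084] 53.29454281222231
```

View pics/w9.png

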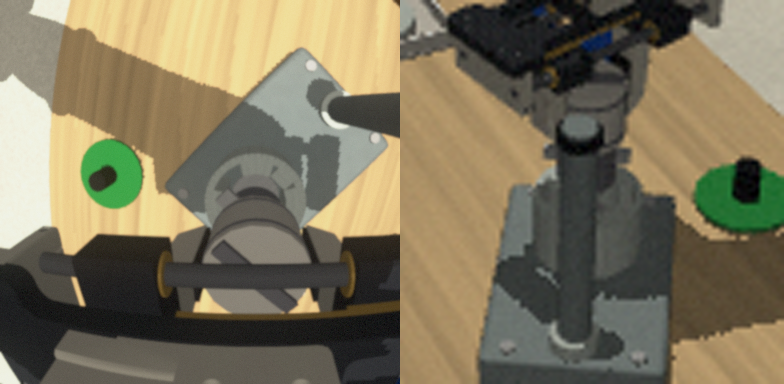

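Request:
servo_tool:
  plan:
    - [[-0.05,0.05,-0.7],[0,0,0]]
    - [[-0.05,0.05,-1.4],[0,0,0]]
    - [[-0.05,0.05,-2.1],[0,0,0]]
    - [[-0.05,0.05,-2.8],[0,0,0]]
    - [[-0.05,0.05,-2.8],[0,0,0]]
    - [[-0.05,0.05,-2.8],[0,0,0]]

```text
clock: 16.35
position: [0.5058, -0.0279, 0.133]
ee_rot: [1.068, 1.286, -1.062]
force: [0.2, -0.4, -0.8]
width: 0.579
```

Request:
servo_tool:
  plan:
    - [[0,0,-0.3],[0,0,0]]
    - [[0,0,-0.6],[0,0,0]]
    - [[0,0,-0.8],[0,0,0]]
    - [[0,0,-0.8],[0,0,0]]
    - [[0,0,-0.8],[0,0,0]]

```text
clock: 16.85
position: [0.5061, -0.0279, 0.1253]
ee_rot: [1.068, 1.286, -1.062]
force: [-0.7, -0.1, 3.9]
width: 0.579
```

Request:
servo_tool:
  plan:
    - [[0,0,-0.3],[0,0,0]]
    - [[0,0,-0.6],[0,0,0]]
    - [[0,0,-0.9],[0,0,0]]
    - [[0,0,-1.2],[0,0,0]]
    - [[0,0,-1.25],[0,0,0]]
    - [[0,0,-1.25],[0,0,0]]

```text
clock: 17.45
position: [0.5061, -0.028, 0.113]
ee_rot: [1.069, 1.286, -1.062]
force: [-2.8, 0.4, 10.8]
width: 0.578
```

Run:
```python
from h import *
np.set_printoptions(precision=4,suppress=True)
p=get("wrist");s=get("scene");np.save("p10.npy",p,allow_pickle=True)
cv2.imwrite("pics/w10.png",np.hstack([p["frame"][:384,:400],cv2.resize(s["frame"][160:256,210:306],(384,384),interpolation=2)]))
o=arm.observe();M=R.from_rotvec(o["ee_rot"]).as_matrix();print(o["position"],np.degrees(np.arctan2(M[1,2],M[0,2])),o["force"],o["ft_torque"],o["width"]*92,o["joints"])
```

```text
[ 0.5061 -0.028   0.1131] -78.99236641910728 [-3.3282  0.6942  8.4488] [-0.0517  0.6773 -0.002 ] 53.804587015400315 [-0.5336  0.4238  0.6442  2.0376 -0.3564  0.7812  0.5151]
```

View pics/w10.png

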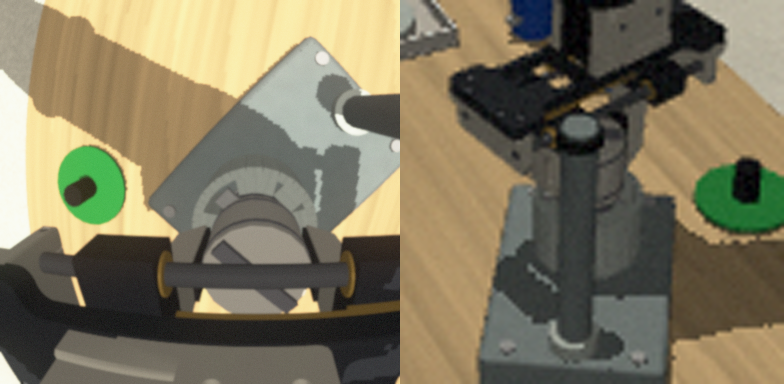

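Request:
servo_tool:
  plan:
    - [[-0.1,0,-0.05],[0,0,0]]
    - [[-0.1,0,-0.05],[0,0,0]]
    - [[-0.1,0,-0.05],[0,0,-4]]
    - [[-0.12,0,-0.05],[0,0,-10]]

```text
clock: 17.95
position: [0.5061, -0.0281, 0.1133]
ee_rot: [1.201, 1.206, -1.192]
force: [-0.4, 0.5, 9.5]
width: 0.582
```

Run:
```python
from h import *
np.set_printoptions(precision=4,suppress=True)
o=arm.observe();M=R.from_rotvec(o["ee_rot"]).as_matrix();print(o["position"],np.degrees(np.arctan2(M[1,2],M[0,2])),o["force"],o["ft_torque"],o["joints"])
```

```text
[ 0.5061 -0.0281  0.1133] -89.1651782160459 [-0.3844  0.4904  9.4756] [-0.0356  0.0371  0.0722] [-0.5694  0.4332  0.6951  2.0417 -0.3867  0.7857  0.3703]
```

Request:
servo_tool:
  plan:
    - [[-0.02,0,-0.15],[0,0,-5]]
    - [[-0.04,0,-0.15],[0,0,-12]]
    - [[-0.06,0,-0.15],[0,0,-20]]
    - [[-0.06,0,-0.15],[0,0,-20]]

```text
clock: 18.35
position: [0.5066, -0.0283, 0.1123]
ee_rot: [1.456, 1.016, -1.447]
force: [-0.5, -0.9, 10.6]
width: 0.582
```

Run:
```python
from h import *
np.set_printoptions(precision=4,suppress=True)
p=get("wrist");s=get("scene")
cv2.imwrite("pics/w11.png",np.hstack([p["frame"][:384,:400],cv2.resize(s["frame"][160:256,210:306],(384,384),interpolation=2)]))
o=arm.observe();M=R.from_rotvec(o["ee_rot"]).as_matrix();print(o["position"],np.degrees(np.arctan2(M[1,2],M[0,2])),o["force"],o["ft_torque"],o["joints"])
```

```text
[ 0.5066 -0.0283  0.1124] -109.1887160051081 [-0.7527  0.3059  9.707 ] [-0.0992  0.157  -0.0763] [-0.6384  0.462   0.7969  2.0464 -0.4519  0.8007  0.0903]
```

View pics/w11.png

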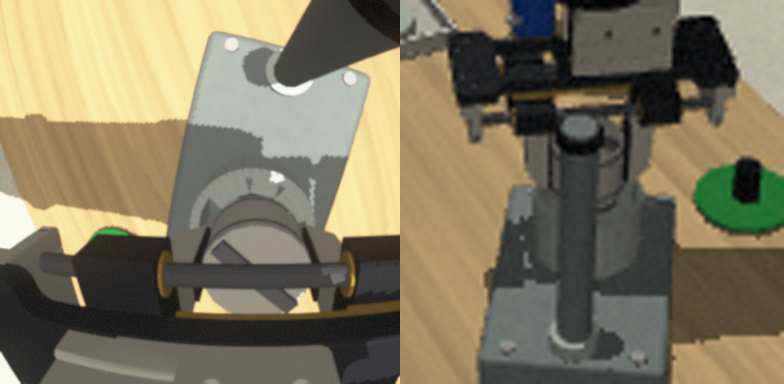

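Request:
servo_tool:
  plan:
    - [[-0.03,0,-0.1],[0,0,-5]]
    - [[-0.06,0.02,-0.1],[0,0,-12]]
    - [[-0.08,0.03,-0.1],[0,0,-20]]
    - [[-0.1,0.04,-0.1],[0,0,-28]]
    - [[-0.1,0.04,-0.1],[0,0,-30]]

```text
clock: 18.95
position: [0.5068, -0.0282, 0.112]
ee_rot: [1.809, 0.653, -1.803]
force: [-0.2, 0.3, 10.7]
width: 0.579
```

Run:
```python
from h import *
np.set_printoptions(precision=4,suppress=True)
o=arm.observe();M=R.from_rotvec(o["ee_rot"]).as_matrix();print(o["position"],np.degrees(np.arctan2(M[1,2],M[0,2])),o["force"],o["ft_torque"],o["joints"])
```

```text
[ 0.5068 -0.0282  0.112 ] -139.46509531822127 [-0.2369  0.2649 10.7326] [-0.0602  0.2401  0.1418] [-0.735   0.5196  0.9523  2.0502 -0.5573  0.8422 -0.3253]
```

Request:
servo_tool:
  plan:
    - [[-0.03,0.03,-0.1],[0,0,-6]]
    - [[-0.06,0.06,-0.1],[0,0,-13]]
    - [[-0.08,0.08,-0.1],[0,0,-20]]
    - [[-0.08,0.08,-0.1],[0,0,-26]]
    - [[-0.08,0.08,-0.1],[0,0,-29]]
    - [[-0.08,0.08,-0.1],[0,0,-29]]

```text
clock: 19.55
position: [0.507, -0.0278, 0.1115]
ee_rot: [2.111, 0.194, -2.108]
force: [-0.9, -0.2, 10.5]
width: 0.58
```

Run:
```python
from h import *
np.set_printoptions(precision=4,suppress=True)
p=get("wrist");s=get("scene")
cv2.imwrite("pics/w12.png",np.hstack([p["frame"][:384,:400],cv2.resize(s["frame"][160:256,210:306],(384,384),interpolation=2)]))
o=arm.observe();M=R.from_rotvec(o["ee_rot"]).as_matrix();print(o["position"],np.degrees(np.arctan2(M[1,2],M[0,2])),o["force"],o["ft_torque"],o["joints"])
```

```text
[ 0.507  -0.0278  0.1116] -168.4771238096086 [ 0.3039 -0.1314 10.6035] [-0.0525  0.3259 -0.0072] [-0.8102  0.5942  1.0967  2.0502 -0.6661  0.904  -0.7147]
```

View pics/w12.png

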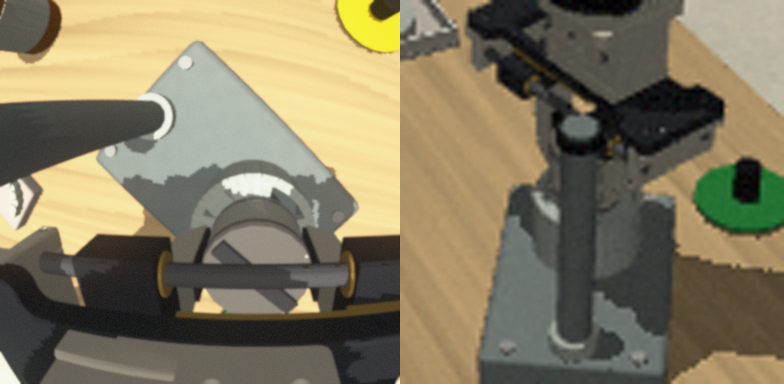

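Request:
servo_tool:
  plan:
    - [[0,0,-0.05],[0,0,-2]]
    - [[0,0,-0.05],[0,0,-3]]
    - [[0,0,-0.05],[0,0,-3]]

```text
clock: 19.95
position: [0.5068, -0.0274, 0.1114]
ee_rot: [2.138, 0.143, -2.136]
force: [-3.7, 1.9, 13.8]
width: 0.584
```

Run:
```python
from h import *
np.set_printoptions(precision=4,suppress=True)
o=arm.observe();M=R.from_rotvec(o["ee_rot"]).as_matrix();print(o["position"],np.degrees(np.arctan2(M[1,2],M[0,2])),o["force"],o["ft_torque"])
```

```text
[ 0.5068 -0.0274  0.1114] -171.48203916081198 [-3.6853  1.9354 13.7985] [0.5774 1.2011 0.1245]
```

Request:
servo_tool:
  plan:
    - [[0,0,0],[0,0,2.3]]
    - [[0,0,0.2],[0,0,2.3]]
    - [[0,0,0.4],[0,0,2.3]]
    - [[0,0,0.6],[0,0,2.3]]
    - [[0,0,0.7],[0,0,2.3]]
    - [[0,0,0.7],[0,0,2.3]]

```text
clock: 20.55
position: [0.5071, -0.0274, 0.1186]
ee_rot: [2.117, 0.185, -2.114]
force: [-1.5, 0.5, 7.6]
width: 0.582
```

Run:
```python
from h import *
np.set_printoptions(precision=4,suppress=True)
o=arm.observe();M=R.from_rotvec(o["ee_rot"]).as_matrix();print(o["position"],np.degrees(np.arctan2(M[1,2],M[0,2])),o["force"],o["ft_torque"],o["width"]*92)
```

```text
[ 0.5071 -0.0274  0.1186] -169.17108811594358 [-1.4931  0.5294  7.5723] [0.0948 0.5401 0.0587] 53.521794954194505
```

Request:
servo_tool:
  plan:
    - [[0,0,0.05],[0,0,0]]
    - [[0,0,0.1],[0,0,0]]
    - [[0,0,0.1],[0,0,0]]

```text
clock: 20.85
position: [0.5069, -0.0274, 0.1191]
ee_rot: [2.117, 0.185, -2.114]
force: [3.5, -2.2, -11.4]
width: 0.581
```

Request:
servo_tool:
  plan:
    - [[0,0,0.05],[0,0,0]]
    - [[0,0,0.1],[0,0,0]]
    - [[0,0,0.1],[0,0,0]]

```text
clock: 21.15
position: [0.5068, -0.0274, 0.1192]
ee_rot: [2.116, 0.183, -2.114]
force: [7.1, -3.7, -21.8]
width: 0.579
```

Request:
servo_tool:
  plan:
    - [[0,0,-0.03],[0,0,0]]
    - [[0,0,-0.03],[0,0,0]]

```text
clock: 21.35
position: [0.5069, -0.0274, 0.119]
ee_rot: [2.116, 0.184, -2.114]
force: [3.2, -1.2, -4.2]
width: 0.581
```

Request:
servo_tool:
  plan:
    - [[0,0,0],[0,0,0]]
    - [[0,0,0],[0,0,0]]
    - [[0,0,0],[0,0,0]]
    - [[0,0,0],[0,0,0]]
    - [[0,0,0],[0,0,0]]
    - [[0,0,0],[0,0,0]]
  grip: 0.95

```text
clock: 21.95
position: [0.5069, -0.0273, 0.119]
ee_rot: [2.116, 0.184, -2.114]
force: [-0.5, -0.7, -0.8]
width: 0.946
```

Request:
servo_tool:
  plan:
    - [[0,0,1],[0,0,0]]
    - [[0,0,4],[0,0,0]]
    - [[0,0,8],[0,0,0]]
    - [[0,0,12],[0,0,0]]
    - [[-1,-3,16],[0,0,0]]
    - [[-3,-7,19],[0,0,0]]
    - [[-5,-10,19],[0,0,0]]
    - [[-6,-12,19],[0,0,0]]
    - [[-6,-12,19],[0,0,0]]
    - [[-6,-12,19],[0,0,0]]

```text
clock: 22.95
position: [0.4469, -0.1474, 0.3094]
ee_rot: [2.118, 0.184, -2.114]
force: [-0.1, 0.9, -0.3]
width: 0.949
```

Run:
```python
from h import *
np.set_printoptions(precision=4,suppress=True)
p=get("wrist");s=get("scene");t=get("top");np.save("p13.npy",p,allow_pickle=True);np.save("s13.npy",s,allow_pickle=True)
cv2.imwrite("pics/w13.png",cv2.resize(p["frame"],(800,600)))
cv2.imwrite("pics/s13.png",cv2.resize(s["frame"][110:270,150:350],None,fx=3.7,fy=3.7,interpolation=2))
cv2.imwrite("pics/t13.png",t["frame"])
o=arm.observe();print(o["position"],o["force"])
```

```text
[ 0.4474 -0.1463  0.309 ] [-0.1572 -0.5908 -0.1216]
```

View pics/w13.png

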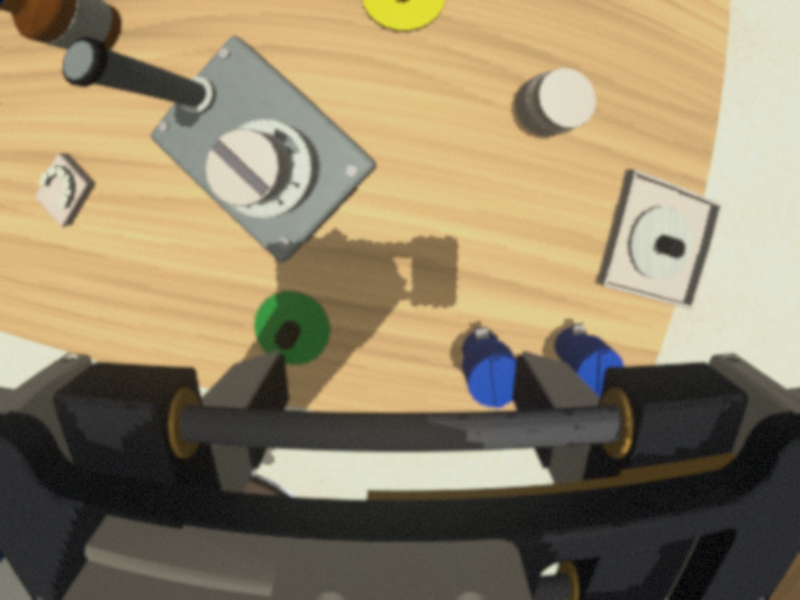

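View pics/s13.png

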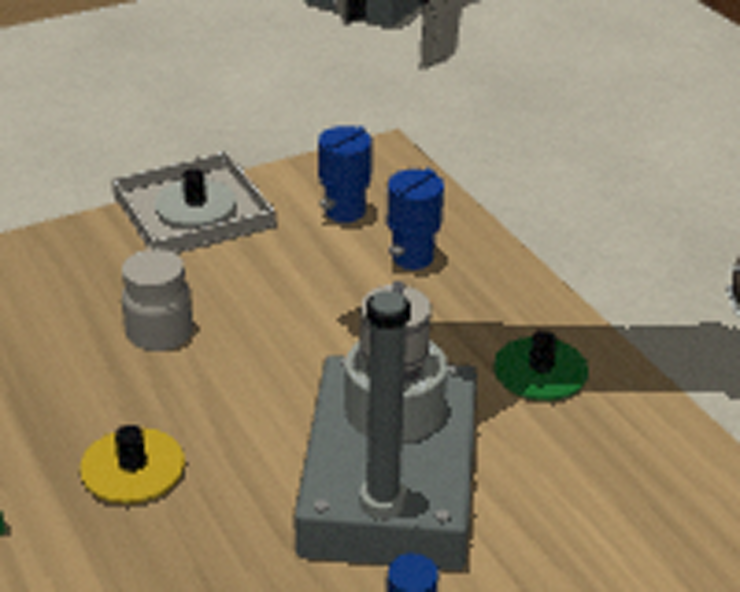

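View pics/t13.png

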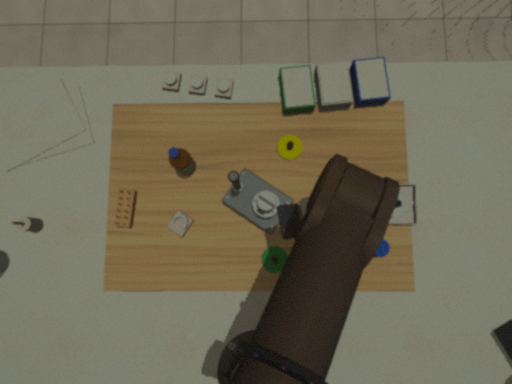

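Run:
```python
from h import *
from scipy.optimize import least_squares
np.set_printoptions(precision=4,suppress=True)
p=np.load("p13.npy",allow_pickle=True).item();k=1.5625
e=atz(p,np.array([(221,143),(263,191)])/k,.160);d=e[1]-e[0];print(np.linalg.norm(d),np.degrees(np.arctan2(d[1],d[0]))%180,e.mean(0))
Q0=np.array([(206,165),(279,168),(243,128),(243,206)])/k
for z in(.150,.156,.162):
  Q=atz(p,Q0,z)[:,:2];q=least_squares(lambda v:np.hypot(*(Q-v[:2]).T)-v[2],[.505,-.026,.027]);print(z,q.x)
C=atz(p,np.array([(313,167),(262,118),(268,217)])/k,.098)[:,:2]
q=least_squares(lambda v:np.hypot(*(C-v).T)-.04,[.505,-.026]);print(q.x,q.fun)
cv2.imwrite("pics/f13.png",cv2.resize(p["frame"][60:150,110:220],None,fx=6,fy=6,interpolation=2))
```

```text
0.04563909481829828 50.89699822570071 [ 0.506  -0.0288  0.16  ]
0.15 [ 0.5053 -0.0254  0.0276]
0.156 [ 0.5056 -0.0274  0.027 ]
0.162 [ 0.5059 -0.0294  0.0265]
[ 0.5049 -0.028 ] [0.     0.0007 0.0007]
```

View pics/f13.png

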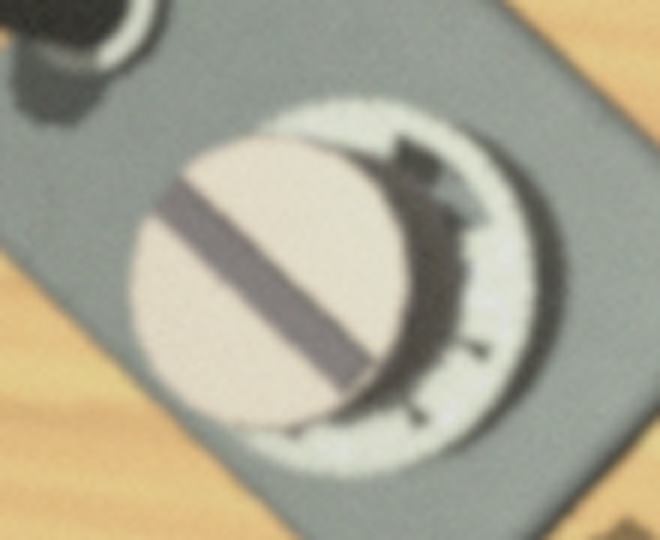

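Run:
```python
from h import *
np.set_printoptions(precision=4,suppress=True)
p=np.load("p13.npy",allow_pickle=True).item()
f=lambda a,z:atz(p,np.array(a)/6+[110-.4,60-.4],z)[:,:2]
e=f([(170,195),(358,375)],.16);d=e[1]-e[0];print(np.linalg.norm(d),np.degrees(np.arctan2(d[1],d[0]))%180,e.mean(0))
m=f([(478,348),(415,412)],.098);print(m)
for c in((.5045,-.0256),(.505,-.0275)):
    d=m-np.array(c);d=d.mean(0);print(np.degrees(np.arctan2(d[1],d[0]))%180)
q=atz(p,np.array([(375,163),(235,37)])/1.5625,.05);d=q[1]-q[0];print("edge",np.degrees(np.arctan2(d[1],d[0]))%180,np.linalg.norm(d))
```

```text
0.04885874375885105 55.82253657427502 [ 0.5057 -0.0273]
[[ 0.4955 -0.0558]
 [ 0.4801 -0.0445]]
55.74799923267172
52.76149405763509
edge 56.502326290775834 0.18113791603477644
```

```bash
python3 -c "
from cell import arm
print(arm.sign_off(), arm.observe()['clock'])"
```

```text
the job is handed in; nothing more can be done
the job is handed in; nothing more can be done
```

The job is handed in, at about 23 s of the 72 s allowed. The robot reported no verdict.

- **Lid:** I took the aluminium lid off by its knob and lowered it onto the tray floor at 7 N. The last pictures show it near the middle of the tray, flat and knob up.
- **Filter:** I fitted the white ribbed cartridge through the slots, pressed it down against the spring and turned it a quarter clockwise until I felt the stop. I backed off about 2° and let it rise; it stopped with its foot at about 66 mm, the locked height. There the lugs held against an upward pull of about 20 N.
- **Last checks:** The rib points to 55.8°, against 56° for the housing. The filter top is within about 2 mm of the port axis, so it stands upright. The jar, bottle, cast, bur block and coloured look-alikes show no sign of having moved, but I judged that by eye and did not measure it. The gripper is open, well clear and touching nothing.
- **Disagreements:** Close-up and distant wrist-camera views differed by about 2 mm on where the filter sat in the gripper. The wrist and top cameras differed by 2–3 mm on the port centre. Both were within the fit's clearance. My first rough reading of the final rib angle was 51°, and a sharper crop gave 55.8°.

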